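# Make up a spray-test kit and a dip-test kit

### The job

Make up two glaze-test kits on the white kit boards, laying each thing centred on the grey outline of its shape, the tools along their outlines: on the smaller board the nozzle cleaning brush and one test tile, on the larger board the dipping tongs, the beaker and the other test tile. Tiles and beaker stand upright, either tile may go on either board, and the loop tool and the wooden rib are not wanted: leave them where they are.

Things in the scene. Friction and masses are not known exactly. Their poses are not given: they have to be found in the camera images.
- spray_board: The smaller kit board: fixed white plastic, 210 x 140 mm (its x, y), 12 mm thick, top flat. Origin: centre of its underside, z up. Two flat grey outlines on its top face (painted, no step): a brush (straight thin bar, 140 x 16 mm, narrower at the -x end) lying along the board's x axis, centred at x = 0, y = +37 mm; and a tile foot, 36 x 40 mm, centred at x = -45, y = -33 mm.
- dip_board: The larger kit board: fixed white plastic, 210 x 200 mm (its x, y), 12 mm thick, top flat. Origin: centre of its underside, z up. Three flat grey outlines on its top face (painted, no step): tongs (two bowed arms meeting at both ends, about 175 x 35 mm) lying along the board's x axis, centred at x = 0, y = +60 mm; a beaker foot (70 mm disc) centred at x = +52, y = -45 mm; and a tile foot, 36 x 40 mm, centred at x = -60, y = -45 mm.
- nozzle_brush: Nozzle cleaning brush lying flat, a thin straight stick 10 x 135 x 10 mm, about 20 g: smooth painted handle and a slim pale bristle head; its length is its y axis; grasp it across the middle (about 10 mm wide and high). Goes on the smaller board; either end may point either way, and it may have rolled over. It is round, so it rolls if nudged; its long axis runs 5 mm above its underside. Origin: centre of the underside of its bounding box at the start; z up then.
- dip_tongs: Spring dipping tongs of bright metal lying flat, two thin bowed arms meeting at both ends (a slim pointed oval seen from above), 33 x 172 x 12 mm, about 60 g, rigid here (they do not spring); their length is their y axis; grasp across the middle (up to 33 mm wide, 12 mm high). Go on the larger board; either end may point either way. Origin: centre of the underside of its bounding box; z up.
- tile_a: L-shaped glaze test tile standing upright, 30 x 34 x 61 mm (x, y, z), about 50 g: an 8 mm thick foot, and an upright plate 8 mm thick and 34 mm wide at the +x edge of the foot (x = +7 to +15 mm), up to 61 mm. The two tiles have the same shape and differ only in their glaze; either may go on either board. This one is glazed green. Origin: centre of the underside of its bounding box; z up.
- tile_b: L-shaped glaze test tile standing upright, 30 x 34 x 61 mm (x, y, z), about 50 g: an 8 mm thick foot, and an upright plate 8 mm thick and 34 mm wide at the +x edge of the foot (x = +7 to +15 mm), up to 61 mm. The two tiles have the same shape and differ only in their glaze; either may go on either board. This one is glazed brown. Origin: centre of the underside of its bounding box; z up.
- beaker: Unglazed pale bisque beaker, open at the top, standing, 64 mm diameter at the rim (56 mm at the foot), 79 mm high, about 170 g; grasp it round the outside. Goes on the larger board. Origin: centre of the underside of its bounding box; z up.
- loop_tool: Trimming loop tool lying among the stock: wooden handle, wire loop at the -y end, 26 x 159 x 10 mm, length along its y axis. Not wanted: leave it where it is. Origin: centre of the underside of its bounding box; z up.
- wood_rib: Bean-shaped wooden throwing rib lying flat beyond the stock, 38 x 94 x 8 mm, length along its y axis. Not wanted: leave it where it is. Origin: centre of the underside of its bounding box; z up.

How it is judged:
By the outcome, as a careful person would: the job done as asked, in the order asked, and still so for the second after the job is handed in, with the robot touching nothing.
It also fails if it takes over 112 s, if anything falls off the work surface, if the arm or the gripper's body presses on something with over 40 N, if the wrist force passes 120 N, or if a joint passes its speed limit or range.

### The arm

A 6-joint arm with a two-finger parallel gripper is mounted at the origin on a cart in front of the work surface, level with it; the furniture and walls round the work are solid. World frame = base frame: x ahead of the robot, y to its left, z up, the work surface at z = 0. Lengths are in mm, angles in degrees, forces in N, time in s.
With the tool pointing down it reaches from about 375 to 750 mm from the base axis. Payload 9 kg.
Tool frame: the origin (TCP) lies midway between the tips of the shut fingers; the grasp point (between the pads) lies 19 mm behind it (r.grasp_offset is the distance from the TCP to the grasp point, in mm); z points along the fingers, y is the direction in which the jaws open and shut (so a half turn about z gives the same grasp; the last joint's range is limited). The gripper opens to 85 mm and grips with 20 to 120 N. Pads are 22 mm wide; open, the fingers measure 114 mm over their backs; the gripper's body (76 mm by 85 mm) begins 54 mm behind the grasp point. The pads swing forward as they close: fully open they stand 13 mm farther back than shut.
Start: joints at [-82.718, 5.964, 5.575, 89.605, 0, 77.527], TCP at [202.816, -564.714, 231.331] pointing down, gripper open.
Joint ranges: [-171.21, 171.21], [-48.23, 106.86], [-62.78, 66.21], [-105.2, 120.99], [-86.42, 89.51], [-180, 180]. Speed limits (degrees/s): [127.2, 127.2, 147.25, 180, 180, 180].

### API

Orientations are given as a 3x3 rotation matrix whose columns are the frame's x, y, z axes.
In Python, from cell import r, cams, order gives the robot as it stands.
- The arm moves only by the tool step_arm, never from a script. Its argument "steps" is text: rows parted by semicolons, each of 6 numbers parted by spaces: the shift along the world's x, y, z in m, then the turn, a rotation vector about the world's x, y, z in rad. In form: tx ty tz rx ry rz; .... A call has exactly 8 rows; each row shifts and turns the pose as measured when the row begins; what a row does not reach is not made up. A row lasts 1/12 s, in which the tool goes at most 41.7 mm and 7.16 degrees, less where a joint would pass 70% of its speed; a pose out of reach is approached as far as the arm can. A call is refused whole if a number of a shift passes 0.0417 or a number of a turn 0.125, either way. A call with a gripper value outside its range is refused whole. "gripper" is the finger opening in m, from 0 to 0.0854, set as the call begins (left out, the last holds). The fingers move at their own pace and stop on an object; the grip force is fixed at half the most. Time passes only in rows, so rows that do not move let the fingers close, or fill a call up. It gives the time, the measured TCP pose, the force and the opening at its end, in the units of the state.
- r.sense(): the state, without advancing time (a new reading comes with each control period).
- cams.camera(name): name is "scene" or "top"; returns a dict with "frame" (400x640x3 uint8, blue, green, red), "mtx" (3x3 intrinsics, pixels), "R" (3x3) and "t" (3): a world point X has camera coordinates R X + t. Camera axes: x right, y down, z forward; pixel columns grow to the right and rows downward; lengths in mm; the calibration is good to about 2 mm. A picture is of the moment at which its call begins. There is no depth.
- order.sign_off(): hands the job in, once; it reports no verdict.
The state is a dict: "clock": time; "joint_pos": joint angles; "qvel": joint speeds; "joint_torque": joint torques, N m; "ee_pos": TCP position; "eef_rot": TCP orientation; "ft_force": force on the tool from outside, world axes, zero at the start; "ft_torque": the same for the moment, N m; "opening": finger opening in mm.
Only numpy, scipy, OpenCV 4.12 (cv2) and the standard library are available. Lean on these libraries where they do the work, as an engineer would, in place of code of your own. Each camera call takes 0.05 s, during which the arm holds its last target. There are 200 camera calls.

## Working session

There is one attempt and no reset: what is moved stays moved. The work goes in short steps, Python scripts to look and compute and a tool call to move; the robot and the scene stay as the last step left them, time stands still between calls to the robot, and variables do not carry over. Pictures are saved under pics/ and viewed, about 12 in all and at most 16, crops included, and the job is handed in when it is done.

Besides the shell and the picture viewer there is one more tool, called after ">>>" by a JSON object that holds its "api" and its "payload", one argument or row to a line. step_arm: Moves the arm, as the interface text tells. Its arguments: {"type":"object","properties":{"steps":{"type":"string"},"gripper":{"type":"number"}},"required":["steps"]}

```bash
ls; mkdir -p pics; python3 - <<'E'
from cell import r,cams,order
import cv2,numpy as np
for n in("scene","top"):
    c=cams.camera(n); cv2.imwrite(f"pics/{n}0.png",c["frame"]); print(n,c["mtx"],c["R"],c["t"])
s=r.sense();print(s["clock"],s["ee_pos"],s["eef_rot"],s["opening"],r.grasp_offset)
E
```

```text
pics
scene [[376.1997219    0.         318.86482296]
 [  0.         376.1997219  203.20599164]
 [  0.           0.           1.        ]] [[ 0.89137125 -0.45317991  0.00923426]
 [-0.27535699 -0.55756439 -0.78313503]
 [ 0.36004975  0.69552133 -0.62178313]] [-529.45763115  178.66936968  742.72546762]
top [[405.83657925   0.         319.83257701]
 [  0.         405.83657925 195.77362298]
 [  0.           0.           1.        ]] [[ 0.0048516  -0.99997591  0.00496486]
 [-0.9804592  -0.00573322 -0.19663896]
 [ 0.19666268 -0.00391383 -0.9804634 ]] [   2.44044071  596.3518843  1126.65361766]
0.1 [ 202.80209677 -564.38234384  230.60502942] [[ 9.41127664e-01  3.38051333e-01 -1.29063278e-04]
 [ 3.38051248e-01 -9.41126982e-01  1.16536097e-03]
 [ 2.72486897e-04 -1.14038345e-03 -9.99999313e-01]] 85.31637055164435 18.700000000000003
```

```bash
python3 - <<'E'
import cv2
a=cv2.imread("pics/top0.png"); cv2.imwrite("pics/top0b.png",cv2.resize(a,(800,500),interpolation=cv2.INTER_CUBIC))
E
```

```text
(no output)
```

View pics/top0.png

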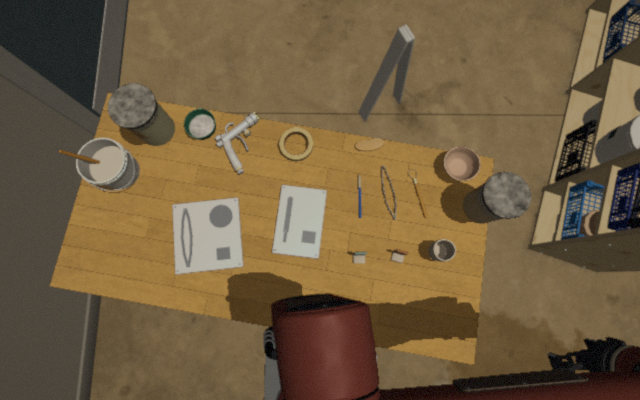

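View pics/scene0.png

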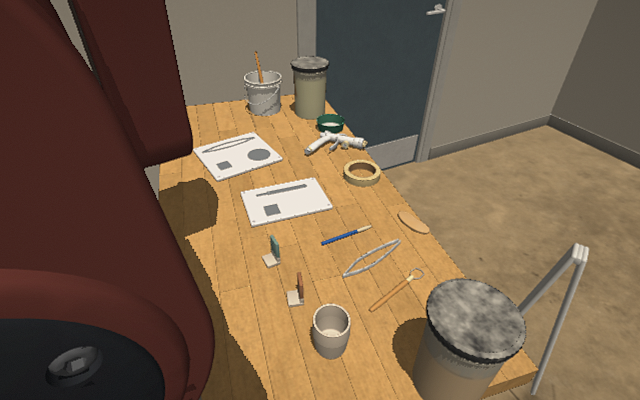

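The top view has the large board at about (208,235), the small board at (300,222), the brush at (360,195), the tongs at (388,192), the loop tool at (417,193), the green tile at (360,257), the brown tile at (398,255) and the beaker at (443,250). I'll enlarge these areas.

```bash
python3 - <<'E'
import cv2
a=cv2.imread("pics/top0.png")
def crop(n,x0,y0,x1,y1,k):
    b=cv2.resize(a[y0:y1,x0:x1],None,fx=k,fy=k,interpolation=cv2.INTER_CUBIC)
    b=cv2.convertScaleAbs(b,alpha=1.3)
    for x in range((x0+9)//10*10,x1,10):
        cv2.line(b,((x-x0)*k,0),((x-x0)*k,6),(0,255,0),1); cv2.putText(b,str(x),((x-x0)*k,16),0,.35,(0,255,0),1)
    for y in range((y0+9)//10*10,y1,10):
        cv2.line(b,(0,(y-y0)*k),(6,(y-y0)*k),(0,255,0),1); cv2.putText(b,str(y),(8,(y-y0)*k+4),0,.35,(0,255,0),1)
    cv2.imwrite(n,b)
crop("pics/boards.png",168,178,332,282,4+0)
crop("pics/items.png",345,160,465,270,5)
E
```

```text
(no output)
```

View pics/boards.png

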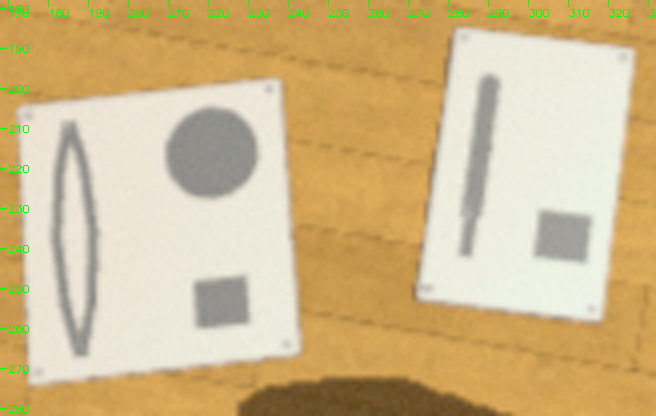

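View pics/items.png

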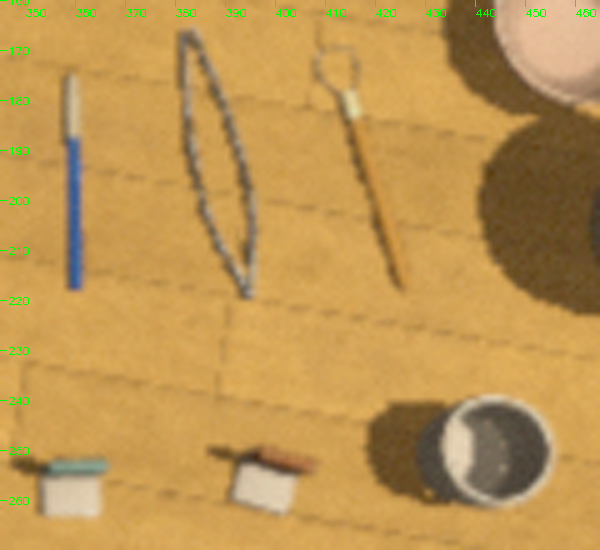

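```bash
cat > h.py <<'E'
from cell import r,cams,order
import cv2,numpy as np
def w(c,uv,z):
    uv=np.atleast_2d(uv).astype(float); d=np.c_[(uv-c["mtx"][:2,2])/c["mtx"][0,0],np.ones(len(uv))]@c["R"]
    C=-c["R"].T@c["t"]; return (C+d*((z-C[2])/d[:,2])[:,None])[:,:2]
def st():
    s=r.sense(); R=s["eef_rot"]
    print("t%.2f"%s["clock"],"tcp",np.round(s["ee_pos"],1),"psi %.1f"%np.degrees(np.arctan2(R[1,1],R[0,1])),"tilt",np.round(np.degrees(R[:2,2]),1),"F",np.round(s["ft_force"],1),"open %.1f"%s["opening"])
    return s
def rect(P): # minAreaRect with long side
    b=cv2.boxPoints(cv2.minAreaRect(P.astype(np.float32))); return b
E
python3 - <<'E'
from h import *
c=cams.camera("top"); f=c["frame"]; hsv=cv2.cvtColor(f,cv2.COLOR_BGR2HSV).astype(int)
k=6; F=cv2.resize(f,None,fx=k,fy=k,interpolation=cv2.INTER_CUBIC); H=cv2.cvtColor(F,cv2.COLOR_BGR2HSV)
def info(n,m,roi,z):
    x0,y0,x1,y1=[v*k for v in roi]; M=np.zeros_like(m); M[y0:y1,x0:x1]=m[y0:y1,x0:x1]
    cs,_=cv2.findContours(M,0,1)
    for q in sorted(cs,key=cv2.contourArea)[::-1][:1]:
        uv=(q[:,0]+.5)/k-.5; P=w(c,uv,z); (ct,sz,a)=cv2.minAreaRect(P.astype(np.float32))
        print(n,"uv",np.round(uv.mean(0),1),"ctr",np.round(ct,1),"size",np.round(sz,1),"ang %.1f"%a)
white=((H[...,1]<60)&(H[...,2]>95)).astype(np.uint8)
info("dip",white,(160,185,255,285),12); info("spray",white,(268,180,335,270),12)
print(f[235,215],f[217,221],f[252,222],f[236,306])
grey=((H[...,1]<60)&(H[...,2]<165)).astype(np.uint8)
for n,roi in dict(tongs_o=(178,205,197,270),beaker_o=(205,200,236,230),dtile_o=(212,243,234,263),brush_o=(280,193,296,245),stile_o=(298,226,320,248)).items(): info(n,grey,roi,12)
blue=((H[...,0]>100)&(H[...,0]<130)&(H[...,1]>90)).astype(np.uint8); info("brush",blue,(350,165,372,225),5)
tg=((H[...,1]<95)&(H[...,2]>50)).astype(np.uint8); info("tongs",tg,(376,160,401,222),8)
print("brush ends",w(c,[[359.2,174.5],[360,218]],5))
print("tongs ends",w(c,[[382.5,166],[395,219.5]],6))
print("beaker rim",w(c,[[444.4,250.3],[433.4,250.3],[455.4,250.3]],79))
for n,ft,pl in(("green",[[353.4,263.2],[365,263]],[[354.2,254],[366.5,252.5]]),("brown",[[391.3,259.8],[402.5,262.5]],[[396.8,250],[408,253.3]])):
    print(n,"foot -x edge z8",w(c,ft,8).round(1).tolist(),"plate top",w(c,pl,61).round(1).tolist())
E
```

```text
dip uv [206.7 235.7] ctr [485.3 341.3] size [209.7 199.7] ang 6.7
spray uv [299.3 221.4] ctr [529.4  66.6] size [139.8 209.4] ang 83.2
[166 177 182] [108 111 111] [108 111 112] [119 125 127]
tongs_o uv [186.3 237.3] ctr [478.9 402. ] size [177.4  38. ] ang 2.7
beaker_o uv [220.5 215.8] ctr [542.7 303.8] size [71.8 71.3] ang 53.9
dtile_o uv [222.9 253.1] ctr [431.4 290.9] size [38.6 42.3] ang 6.0
brush_o uv [287.  218.9] ctr [535.1 103.1] size [ 18.8 140.5] ang 83.2
stile_o uv [308.2 236.7] ctr [481.4  39.5] size [41.5 37.5] ang 83.3
brush uv [359.5 202.3] ctr [ 587.6 -115.8] size [ 5.  89.9] ang 89.8
tongs uv [394.3 210.2] ctr [ 566. -217.] size [16.2 59.5] ang 88.2
brush ends [[ 675.00758339 -115.99715479]
 [ 539.30665696 -116.48817493]]
tongs ends [[ 702.39073757 -188.63491898]
 [ 535.17611006 -222.17822969]]
beaker rim [[ 438.62465995 -343.97817239]
 [ 438.46508436 -313.12310654]
 [ 438.78427827 -374.84149942]]
green foot -x edge z8 [[404.1, -94.7], [404.8, -129.0]] plate top [[428.1, -92.7], [432.5, -127.7]]
brown foot -x edge z8 [[414.6, -207.0], [406.8, -239.9]] plate top [[440.0, -214.0], [430.8, -245.6]]
```

>>> {"api": "step_arm", "payload": {
  "steps": "0.017 0.0187 -0.004 0 0 0.117; 0.017 0.0187 -0.004 0 0 0.117; 0.017 0.0187 -0.004 0 0 0.117; 0.017 0.0187 -0.004 0 0 0.117; 0.017 0.0187 -0.004 0 0 0.117; 0.017 0.0187 -0.004 0 0 0.117; 0.017 0.0187 -0.004 0 0 0.117; 0.017 0.0187 -0.004 0 0 0.117",
  "gripper": 0.045
}}

```text
clock: 0.82
ee_pos: [339.3, -410.8, 194.7]
eef_rot: [[0.256, 0.967, -0.003], [0.967, -0.256, 0.002], [0.001, -0.003, -1.0]]
ft_force: [0.5, -0.5, 1.4]
opening: 44.8
```

>>> {"api": "step_arm", "payload": {
  "steps": "0.017 0.0187 -0.004 0 0 0.117; 0.017 0.0187 -0.004 0 0 0.117; 0.017 0.0187 -0.004 0 0 0.117; 0.017 0.0187 -0.004 0 0 0.117; 0.017 0.0187 -0.004 0 0 0.117; 0.017 0.0187 -0.004 0 0 0.117; 0.017 0.0187 -0.004 0 0 0.117; 0.017 0.0187 -0.004 0 0 0.117"
}}

```text
clock: 1.48
ee_pos: [480.3, -251.5, 159.4]
eef_rot: [[-0.664, 0.748, -0.005], [0.748, 0.664, -0.0], [0.003, -0.004, -1.0]]
ft_force: [-0.6, -0.8, -0.1]
opening: 45.2
```

>>> {"api": "step_arm", "payload": {
  "steps": "0.016 0.017 -0.01 0 0 0.106; 0.016 0.017 -0.01 0 0 0.106; 0.016 0.017 -0.01 0 0 0.106; 0.016 0.017 -0.01 0 0 0.106; 0.016 0.017 -0.01 0 0 0.106; 0.016 0.017 -0.01 0 0 0.106; 0.016 0.017 -0.01 0 0 0.106; 0.016 0.017 -0.01 0 0 0.106"
}}

```text
clock: 2.15
ee_pos: [613.9, -106.4, 75.3]
eef_rot: [[-0.999, -0.049, -0.003], [-0.049, 0.999, -0.003], [0.003, -0.003, -1.0]]
ft_force: [-0.4, -0.5, -0.3]
opening: 44.8
```

>>> {"api": "step_arm", "payload": {
  "steps": "0 0 0 0 0 0; 0 0 0 0 0 0; 0 0 -0.01 0 0 0; 0 0 -0.01 0 0 0; 0 0 -0.01 0 0 0; 0 0 0 0 0 0; 0 0 0 0 0 0; 0 0 0 0 0 0"
}}

```text
clock: 2.82
ee_pos: [612.1, -104.6, 38.0]
eef_rot: [[-0.999, -0.051, -0.008], [-0.051, 0.999, -0.001], [0.008, -0.001, -1.0]]
ft_force: [-0.6, -0.6, -0.3]
opening: 45.1
```

```bash
python3 -c "
from h import *
st()"
```

```text
t2.82 tcp [ 612.1 -104.6   38. ] psi 92.9 tilt [-0.5 -0.1] F [-0.6 -0.6 -0.3] open 45.1
```

>>> {"api": "step_arm", "payload": {
  "steps": "-0.004 -0.011 0 0 -0.008 -0.047; 0 0 -0.004 0 0 0; 0 0 -0.008 0 0 0; 0 0 -0.008 0 0 0; 0 0 -0.008 0 0 0; 0 0 -0.004 0 0 0; 0 0 0 0 0 0; 0 0 0 0 0 0"
}}

```text
clock: 3.48
ee_pos: [608.3, -115.7, 3.5]
eef_rot: [[-1.0, -0.005, 0.001], [-0.005, 1.0, -0.001], [-0.001, -0.001, -1.0]]
ft_force: [-0.7, -0.5, 0.3]
opening: 45.1
```

```bash
python3 -c "
from h import *
st()
c=cams.camera('top');f=c['frame'];cv2.imwrite('pics/t1.png',cv2.resize(f[150:280,300:440],None,fx=4,fy=4,interpolation=2))
f=cams.camera('scene')['frame'];cv2.imwrite('pics/s1.png',cv2.resize(f[170:320,230:450],None,fx=3.5,fy=3.5,interpolation=2))"
```

```text
t3.48 tcp [ 608.3 -115.7    3.5] psi 90.3 tilt [ 0.  -0.1] F [-0.7 -0.5  0.3] open 45.1
```

View pics/s1.png

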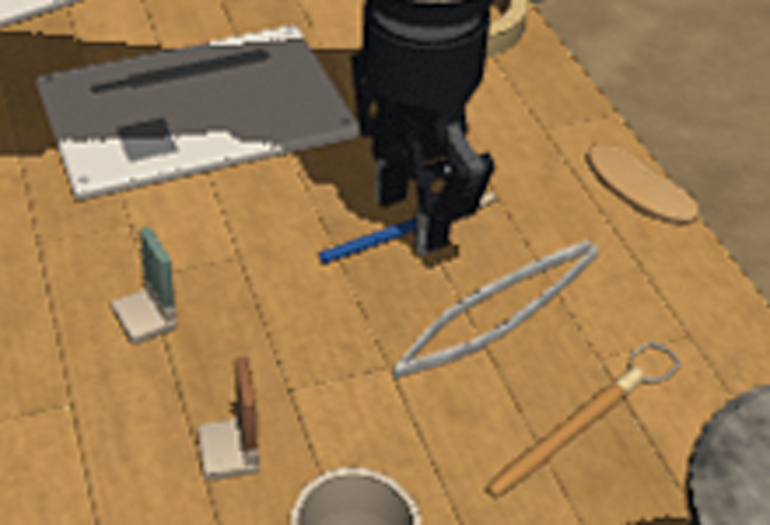

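The brush at crop (400,232) lies between the fingers. Next I close and lift.

>>> {"api": "step_arm", "payload": {
  "steps": "0 0 0 0 0 0; 0 0 0 0 0 0; 0 0 0 0 0 0; 0 0 0 0 0 0; 0 0 0 0 0 0; 0 0 0.01 0 0 0; 0 0 0.02 0 0 0; 0 0 0.02 0 0 0",
  "gripper": 0.003
}}

```text
clock: 4.25
ee_pos: [606.2, -114.7, 53.3]
eef_rot: [[-1.0, -0.005, -0.004], [-0.005, 1.0, 0.001], [0.004, 0.001, -1.0]]
ft_force: [-0.2, 0.2, -0.3]
opening: 5.0
```

```bash
python3 -c "
from h import *
st()
f=cams.camera('scene')['frame'];cv2.imwrite('pics/s2.png',cv2.resize(f[170:270,280:430],None,fx=5,fy=5,interpolation=2))"
```

```text
t4.25 tcp [ 606.2 -114.7   53.3] psi 90.3 tilt [-0.2  0.1] F [-0.2  0.2 -0.3] open 5.0
```

View pics/s2.png

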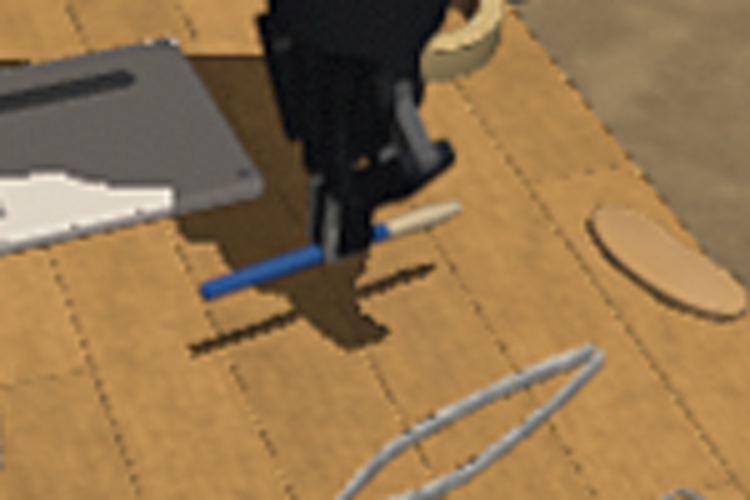

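Held and lifted. Now I carry it to the small board.

>>> {"api": "step_arm", "payload": {
  "steps": "-0.009 0.0272 0.004 0 0 -0.0155; -0.009 0.0272 0.004 0 0 -0.0155; -0.009 0.0272 0 0 0 -0.0155; -0.009 0.0272 0 0 0 -0.0155; -0.009 0.0272 0 0 0 -0.0155; -0.009 0.0272 0 0 0 -0.0155; -0.009 0.0272 0 0 0 -0.0155; -0.009 0.0272 0 0 0 -0.0155"
}}

```text
clock: 4.97
ee_pos: [538.5, 103.1, 77.1]
eef_rot: [[-0.991, 0.133, 0.015], [0.133, 0.991, -0.007], [-0.016, -0.005, -1.0]]
ft_force: [1.1, -0.4, -0.8]
opening: 5.1
```

>>> {"api": "step_arm", "payload": {
  "steps": "0 0 0 0 0 0; 0 0 -0.01 0 0 0; 0 0 -0.01 0 0 0; 0 0 0 0 0 0; 0 0 0 0 0 0; 0 0 0 0 0 0; 0 0 0 0 0 0; 0 0 0 0 0 0"
}}

```text
clock: 5.63
ee_pos: [538.2, 104.5, 56.7]
eef_rot: [[-0.991, 0.131, 0.016], [0.131, 0.991, -0.006], [-0.017, -0.004, -1.0]]
ft_force: [0.3, 0.9, -0.1]
opening: 4.9
```

```bash
python3 -c "
from h import *
st()"
```

```text
t5.63 tcp [538.2 104.5  56.7] psi 82.5 tilt [ 0.9 -0.4] F [ 0.3  0.9 -0.1] open 4.9
```

>>> {"api": "step_arm", "payload": {
  "steps": "-0.0037 -0.0013 0 0.006 0.016 0.012; 0 0 -0.008 0 0 0; 0 0 -0.01 0 0 0; 0 0 -0.01 0 0 0; 0 0 -0.006 0 0 0; 0 0 -0.004 0 0 0; 0 0 0 0 0 0; 0 0 0 0 0 0"
}}

```text
clock: 6.3
ee_pos: [535.4, 102.0, 17.2]
eef_rot: [[-0.993, 0.119, 0.001], [0.119, 0.993, -0.0], [-0.001, -0.0, -1.0]]
ft_force: [-2.6, 0.1, 3.6]
opening: 5.0
```

>>> {"api": "step_arm", "payload": {
  "steps": "-0.0008 0.0012 0 0 0 0; 0 0 0 0 0 0; 0 0 0 0 0 0; 0 0 0 0 0 0; 0 0 0 0 0 0; 0 0 0 0 0 0; 0 0 0 0 0 0; 0 0 0 0 0 0"
}}

```text
clock: 6.97
ee_pos: [534.9, 103.3, 17.2]
eef_rot: [[-0.993, 0.119, 0.002], [0.119, 0.993, -0.001], [-0.002, -0.001, -1.0]]
ft_force: [-0.8, -0.1, 3.6]
opening: 5.4
```

>>> {"api": "step_arm", "payload": {
  "steps": "0 0 0 0 0 0; 0 0 0 0 0 0; 0 0 0 0 0 0; 0 0 0.005 0 0 0; 0 0 0.015 0 0 0; 0 0 0.03 0 0 0; 0 0 0.03 0 0 0; 0 0 0.02 0 0 0",
  "gripper": 0.03
}}

```text
clock: 7.63
ee_pos: [528.2, 104.0, 113.3]
eef_rot: [[-0.993, 0.118, -0.013], [0.118, 0.993, 0.001], [0.013, -0.001, -1.0]]
ft_force: [1.2, 0.4, 0.8]
opening: 30.1
```

```bash
python3 -c "
from h import *
st()
f=cams.camera('scene')['frame'];cv2.imwrite('pics/s3.png',cv2.resize(f[140:260,200:360],None,fx=5,fy=5,interpolation=2))"
```

```text
t7.63 tcp [528.2 104.  113.3] psi 83.2 tilt [-0.7  0. ] F [1.2 0.4 0.8] open 30.1
```

View pics/s3.png

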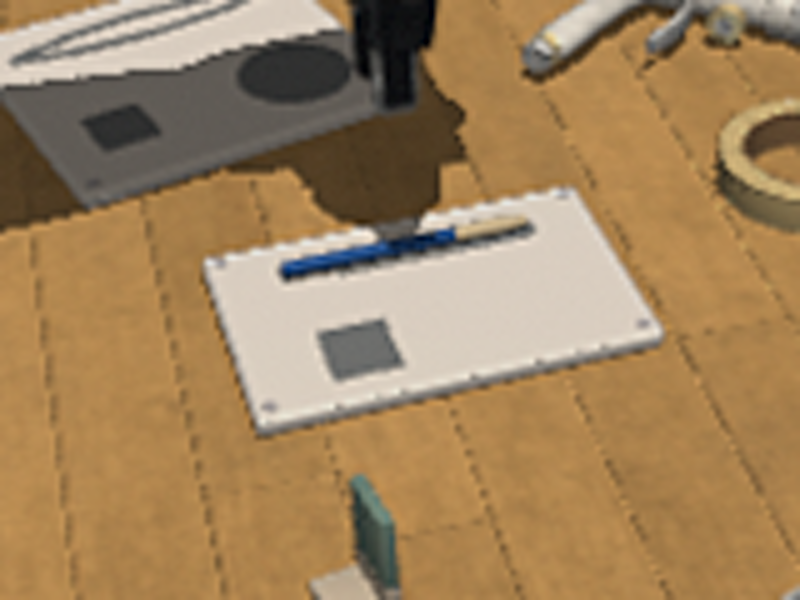

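The brush lies along its outline on the small board, crop (285,270) to (530,225). Next is the green tile.

>>> {"api": "step_arm", "payload": {
  "steps": "-0.007 -0.0153 0 0 -0.013 -0.102; -0.007 -0.0153 0 0 0 -0.102; -0.007 -0.0153 0 0 0 -0.102; -0.007 -0.0153 0 0 0 -0.102; -0.007 -0.0153 0 0 0 -0.102; -0.007 -0.0153 0 0 0 -0.102; -0.007 -0.0153 0 0 0 -0.102; -0.007 -0.0153 0 0 0 -0.102",
  "gripper": 0.045
}}

```text
clock: 8.35
ee_pos: [474.4, -20.5, 122.0]
eef_rot: [[-0.57, 0.821, 0.011], [0.821, 0.571, -0.008], [-0.013, 0.005, -1.0]]
ft_force: [0.2, 0.2, -0.6]
opening: 45.0
```

>>> {"api": "step_arm", "payload": {
  "steps": "-0.007 -0.0153 0 0 0 -0.102; -0.007 -0.0153 0 0 0 -0.102; -0.007 -0.0153 0 0 0 -0.102; -0.007 -0.0153 0 0 0 -0.102; -0.007 -0.0153 0 0 0 -0.102; -0.007 -0.0153 0 0 0 -0.102; 0 0 0 0 0 0; 0 0 0 0 0 0"
}}

```text
clock: 9.02
ee_pos: [428.9, -118.5, 122.6]
eef_rot: [[0.044, 0.999, 0.006], [0.999, -0.044, -0.014], [-0.014, 0.006, -1.0]]
ft_force: [0.7, 0.1, -0.6]
opening: 44.6
```

```bash
python3 - <<'E'
from h import *
st()
c=cams.camera("top"); f=c["frame"];k=6
cv2.imwrite('pics/t4.png',cv2.resize(f[180:280,260:420],None,fx=5,fy=5,interpolation=2))
F=cv2.resize(f,None,fx=k,fy=k,interpolation=2);H=cv2.cvtColor(F,cv2.COLOR_BGR2HSV)
m=((H[...,0]>100)&(H[...,0]<130)&(H[...,1]>90)).astype(np.uint8);M=m*0;M[190*k:250*k,278*k:300*k]=m[190*k:250*k,278*k:300*k]
q=max(cv2.findContours(M,0,1)[0],key=cv2.contourArea);P=w(c,(q[:,0]+.5)/k-.5,17);print(cv2.minAreaRect(P.astype(np.float32)))
E
```

```text
t9.02 tcp [ 428.9 -118.5  122.6] psi -2.5 tilt [ 0.3 -0.8] F [ 0.7  0.1 -0.6] open 44.6
((513.5115356445312, 105.94422912597656), (8.510580062866211, 90.290771484375), 83.5186996459961)
```

View pics/t4.png

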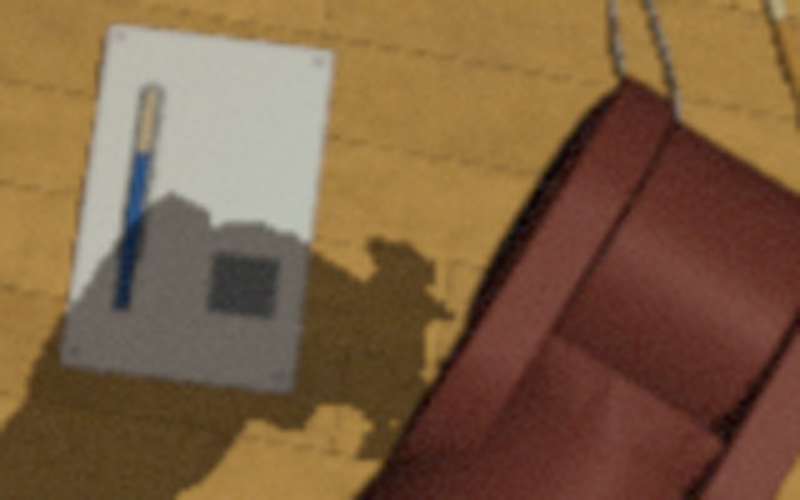

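The brush measures (534.1,103.5) at yaw -6.5°, against its outline at (534.5,103.2) and -6.8°. Now I descend on the green tile.

>>> {"api": "step_arm", "payload": {
  "steps": "0.0025 0.0085 0 0.014 0.006 0.07; 0 0 0 0 0 0; 0 0 -0.02 0 0 0; 0 0 -0.025 0 0 0; 0 0 -0.025 0 0 0; 0 0 -0.018 0 0 0; 0 0 -0.008 0 0 0; 0 0 0 0 0 0"
}}

```text
clock: 9.73
ee_pos: [434.1, -106.1, 24.7]
eef_rot: [[-0.039, 0.999, 0.004], [0.999, 0.039, -0.003], [-0.003, 0.004, -1.0]]
ft_force: [-0.5, 0.6, -0.2]
opening: 45.0
```

```bash
python3 -c "
from h import *
st()
f=cams.camera('scene')['frame'];cv2.imwrite('pics/s4.png',cv2.resize(f[200:320,210:350],None,fx=5,fy=5,interpolation=2))"
```

```text
t9.73 tcp [ 434.1 -106.1   24.7] psi 2.2 tilt [ 0.3 -0.2] F [-0.5  0.6 -0.2] open 45.0
```

View pics/s4.png

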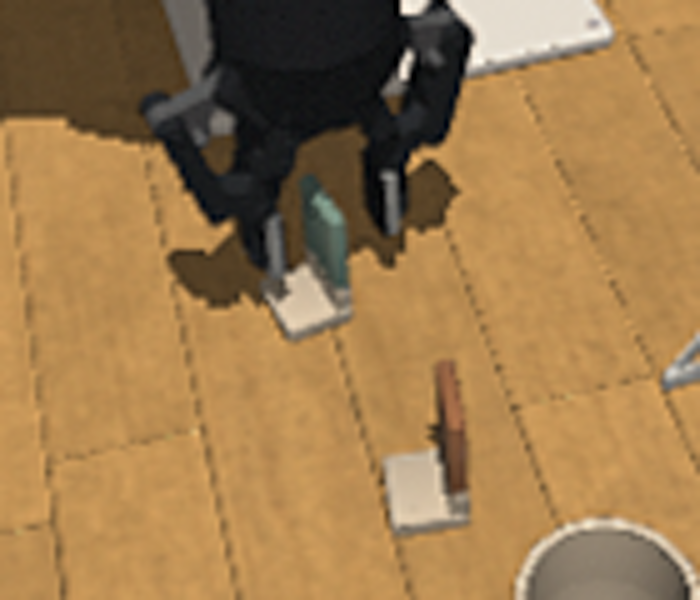

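The plate stands between the fingers at crop (325,235). I correct a few mm, then close and lift.

>>> {"api": "step_arm", "payload": {
  "steps": "-0.0027 -0.004 0 0 0 0; 0 0 0 0 0 0; 0 0 0 0 0 0; 0 0 0 0 0 0; 0 0 0 0 0 0; 0 0 0 0 0 0; 0 0 0 0 0 0; 0 0 0 0 0 0",
  "gripper": 0.005
}}

```text
clock: 10.45
ee_pos: [434.8, -112.5, 31.5]
eef_rot: [[-0.039, 0.999, 0.012], [0.999, 0.039, -0.007], [-0.008, 0.011, -1.0]]
ft_force: [0.1, -0.2, -1.0]
opening: 7.4
```

```bash
python3 -c "
from h import *
st()"
```

```text
t10.45 tcp [ 434.8 -112.5   31.5] psi 2.3 tilt [ 0.7 -0.4] F [ 0.1 -0.2 -1. ] open 7.4
```

>>> {"api": "step_arm", "payload": {
  "steps": "0 0 0.02 0.007 0.012 0; 0 0 0.02 0 0 0; 0.0095 0.025 0.005 0 0 -0.026; 0.0095 0.025 0 0 0 -0.026; 0.0095 0.025 0 0 0 -0.026; 0.0095 0.025 0 0 0 -0.026; 0.0095 0.025 0 0 0 -0.026; 0.0095 0.025 0 0 0 -0.026"
}}

```text
clock: 11.12
ee_pos: [492.7, 39.7, 79.0]
eef_rot: [[0.131, 0.991, 0.0], [0.991, -0.131, -0.0], [-0.0, 0.0, -1.0]]
ft_force: [1.0, -0.3, 0.4]
opening: 7.4
```

>>> {"api": "step_arm", "payload": {
  "steps": "0 0 0 0 0 0; 0 0 0 0 0 0; 0 0 0 0 0 0; 0 0 0 0 0 0; 0 0 0 0 0 0; 0 0 0 0 0 0; 0 0 0 0 0 0; 0 0 0 0 0 0"
}}

```text
clock: 11.78
ee_pos: [492.7, 41.4, 78.6]
eef_rot: [[0.13, 0.992, -0.0], [0.992, -0.13, 0.0], [0.0, -0.0, -1.0]]
ft_force: [-0.2, -0.6, -0.9]
opening: 7.2
```

```bash
python3 -c "
from h import *
st()
f=cams.camera('scene')['frame'];cv2.imwrite('pics/s5.png',cv2.resize(f[110:240,210:370],None,fx=5,fy=5,interpolation=2)[:600])"
```

```text
t11.78 tcp [492.7  41.4  78.6] psi -7.5 tilt [-0.  0.] F [-0.2 -0.6 -0.9] open 7.2
```

View pics/s5.png

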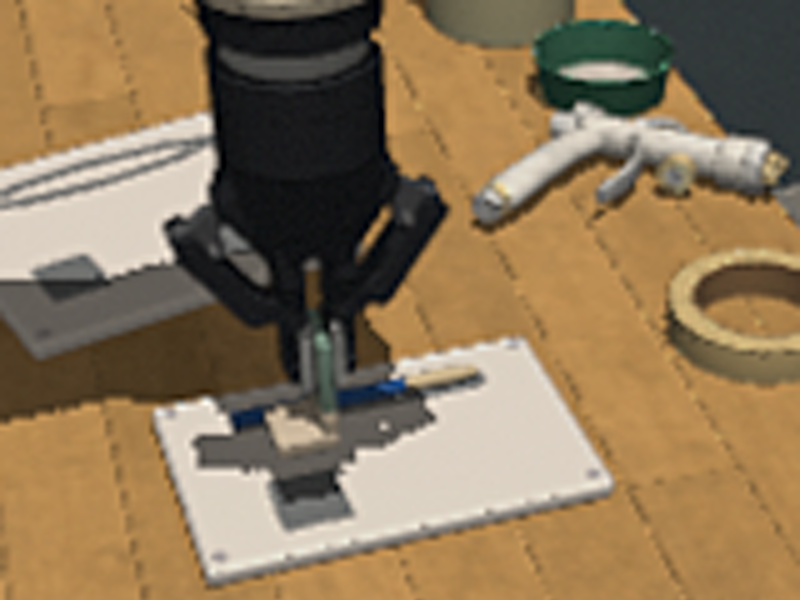

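```bash
python3 -c "
from h import *
c=cams.camera('scene')
for z in (47,50,54): print(z,w(c,[[210+283/5-.4,110+452/5-.4],[210+340/5-.4,110+441/5-.4]],z).round(1).tolist())
print('outline',w(c,[[210+275/5-.4,110+480/5-.4],[210+338/5-.4,110+470/5-.4],[210+353/5-.4,110+513/5-.4],[210+285/5-.4,110+530/5-.4]],12).mean(0))"
```

```text
47 [[469.4, 36.5], [497.4, 32.4]]
50 [[468.3, 32.8], [496.0, 28.7]]
54 [[466.8, 27.8], [494.3, 23.8]]
outline [483.0409001   38.41513223]
```

>>> {"api": "step_arm", "payload": {
  "steps": "-0.0005 -0.0035 0 0 0 0.012; 0 0 -0.006 0 0 0; 0 0 -0.01 0 0 0; 0 0 -0.01 0 0 0; 0 0 -0.006 0 0 0; 0 0 -0.002 0 0 0; 0 0 0 0 0 0; 0 0 0 0 0 0"
}}

```text
clock: 12.55
ee_pos: [492.1, 37.5, 40.6]
eef_rot: [[0.117, 0.993, -0.0], [0.993, -0.117, 0.0], [0.0, -0.0, -1.0]]
ft_force: [-0.7, -0.3, 5.6]
opening: 7.1
```

>>> {"api": "step_arm", "payload": {
  "steps": "0 0 -0.0015 0 0 0; 0 0 -0.0015 0 0 0; 0 0 -0.001 0 0 0; 0 0 -0.001 0 0 0; 0 0 -0.001 0 0 0; 0 0 0 0 0 0; 0 0 0 0 0 0; 0 0 0 0 0 0"
}}

```text
clock: 13.22
ee_pos: [492.6, 37.6, 41.0]
eef_rot: [[0.116, 0.993, 0.001], [0.993, -0.116, -0.002], [-0.002, 0.001, -1.0]]
ft_force: [0.0, 0.5, -0.7]
opening: 7.2
```

```bash
python3 -c "
from h import *
st()
f=cams.camera('scene')['frame'];cv2.imwrite('pics/s6.png',cv2.resize(f[160:240,230:330],None,fx=7,fy=7,interpolation=2)[:600])"
```

```text
t13.22 tcp [492.6  37.6  41. ] psi -6.6 tilt [ 0.  -0.1] F [ 0.   0.5 -0.7] open 7.2
```

View pics/s6.png

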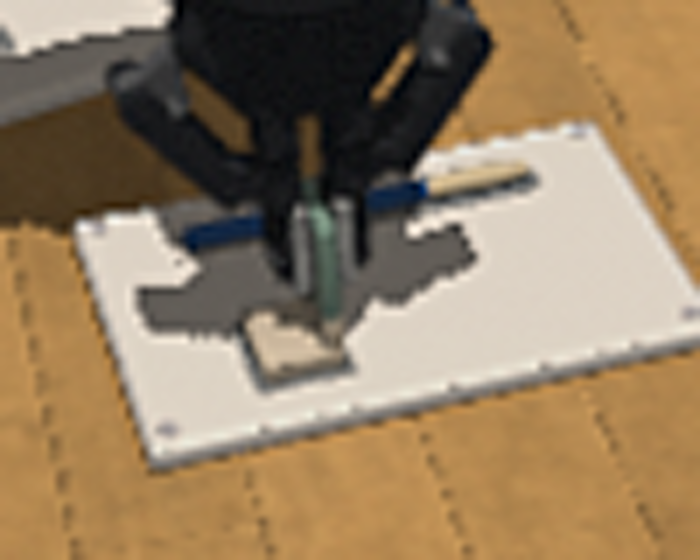

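The tile stands on its outline at crop (300,350). Release, rise and go to the tongs.

>>> {"api": "step_arm", "payload": {
  "steps": "0 0 0 0 0 0; 0 0 0 0 0 0; 0 0 0 0 0 0; 0 0 0.01 0 0 0; 0 0 0.025 0 0 0; 0 0 0.025 0 0 0; 0 0 0.02 0 0 0.1; 0.007 -0.0134 0 0 0 0.105",
  "gripper": 0.035
}}

```text
clock: 13.93
ee_pos: [496.4, 26.0, 124.6]
eef_rot: [[-0.093, 0.996, -0.004], [0.996, 0.093, -0.002], [-0.002, -0.004, -1.0]]
ft_force: [0.5, -0.4, 1.0]
opening: 34.9
```

>>> {"api": "step_arm", "payload": {
  "steps": "0.008 -0.015 0 0 0 0.11; 0.008 -0.015 0 0 0 0.11; 0.008 -0.015 0 0 0 0.11; 0.008 -0.015 0 0 0 0.11; 0.008 -0.015 0 0 0 0.11; 0.008 -0.015 0 0 0 0.11; 0.008 -0.015 0 0 0 0.11; 0.008 -0.015 0 0 0 0.11",
  "gripper": 0.055
}}

```text
clock: 14.6
ee_pos: [565.4, -99.2, 135.0]
eef_rot: [[-0.853, 0.522, 0.009], [0.522, 0.853, -0.002], [-0.008, 0.003, -1.0]]
ft_force: [0.1, -0.3, 0.1]
opening: 55.1
```

>>> {"api": "step_arm", "payload": {
  "steps": "0.008 -0.015 -0.005 0 0 0.11; 0.008 -0.015 -0.005 0 0 0.11; 0.008 -0.015 -0.005 0 0 0.11; 0.008 -0.015 -0.005 0 0 0.11; 0.008 -0.015 -0.005 0 0 0.11; 0.008 -0.015 -0.005 0 0 0.11; 0.008 -0.015 -0.005 0 0 0.11; 0 0 0 0 0 0"
}}

```text
clock: 15.27
ee_pos: [625.9, -213.3, 105.3]
eef_rot: [[-0.965, -0.262, 0.013], [-0.262, 0.965, 0.005], [-0.014, 0.001, -1.0]]
ft_force: [0.6, 0.2, -0.2]
opening: 55.0
```

```bash
python3 -c "
from h import *
st()"
```

```text
t15.27 tcp [ 625.9 -213.3  105.3] psi 105.2 tilt [0.7 0.3] F [ 0.6  0.2 -0.2] open 55.0
```

>>> {"api": "step_arm", "payload": {
  "steps": "-0.006 0.0088 0 -0.005 0.013 -0.068; 0 0 -0.01 0 0 0; 0 0 -0.02 0 0 0; 0 0 -0.02 0 0 0; 0 0 -0.015 0 0 0; 0 0 -0.005 0 0 0; 0 0 0 0 0 0; 0 0 0 0 0 0"
}}

```text
clock: 15.93
ee_pos: [620.4, -203.9, 34.9]
eef_rot: [[-0.981, -0.192, 0.003], [-0.192, 0.981, -0.001], [-0.003, -0.002, -1.0]]
ft_force: [-0.0, -0.3, -1.0]
opening: 55.1
```

```bash
python3 -c "
from h import *
st()
f=cams.camera('scene')['frame'];cv2.imwrite('pics/s7.png',cv2.resize(f[150:300,310:450],None,fx=4,fy=4,interpolation=2)[:600])"
```

```text
t15.93 tcp [ 620.4 -203.9   34.9] psi 101.1 tilt [ 0.2 -0.1] F [-0.  -0.3 -1. ] open 55.1
```

View pics/s7.png

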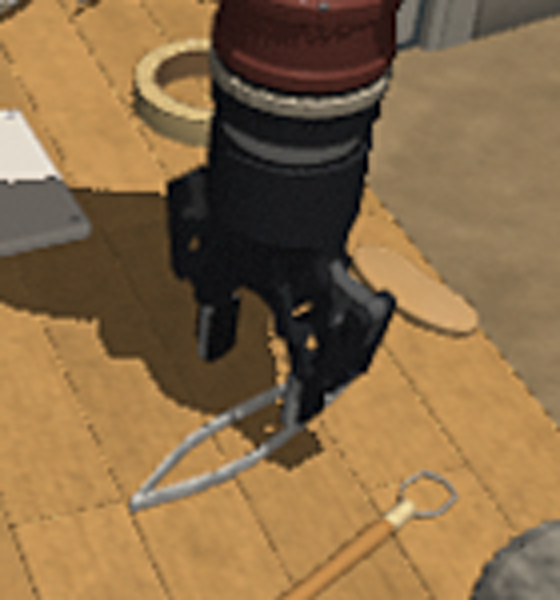

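The fingers are above both arms of the tongs (crop about 215-310, 340-420), well placed. Now down, close, lift.

>>> {"api": "step_arm", "payload": {
  "steps": "0 -0.0005 -0.005 0 0 0; 0 0 -0.01 0 0 0; 0 0 -0.009 0 0 0; 0 0 -0.005 0 0 0; 0 0 -0.001 0 0 0; 0 0 0 0 0 0; 0 0 0 0 0 0; 0 0 0 0 0 0"
}}

```text
clock: 16.65
ee_pos: [622.2, -205.4, 5.1]
eef_rot: [[-0.981, -0.193, 0.008], [-0.193, 0.981, -0.003], [-0.007, -0.005, -1.0]]
ft_force: [-0.6, 0.1, 0.1]
opening: 54.5
```

>>> {"api": "step_arm", "payload": {
  "steps": "0 0 0 0 0 0; 0 0 0 0 0 0; 0 0 0 0 0 0; 0 0 0 0 0 0; 0 0 0.01 0 0 0; 0 0 0.02 0 0 0; 0 0 0.02 0 0 0; 0 0 0 0 0 0",
  "gripper": 0.02
}}

```text
clock: 17.32
ee_pos: [621.7, -205.1, 58.7]
eef_rot: [[-0.981, -0.193, 0.007], [-0.193, 0.981, -0.003], [-0.006, -0.004, -1.0]]
ft_force: [0.9, -0.5, 1.2]
opening: 28.7
```

>>> {"api": "step_arm", "payload": {
  "steps": "0 0 0.035 -0.003 0.007 0; -0.003 0.015 0.03 0 0 0; -0.0088 0.0375 0 0 0 -0.006; -0.0088 0.0375 0 0 0 -0.006; -0.0088 0.0375 0 0 0 -0.006; -0.0088 0.0375 0 0 0 -0.006; -0.0088 0.0375 0 0 0 -0.006; -0.0088 0.0375 0 0 0 -0.006"
}}

```text
clock: 17.98
ee_pos: [564.4, 35.2, 128.9]
eef_rot: [[-0.99, -0.144, 0.006], [-0.144, 0.99, -0.009], [-0.004, -0.01, -1.0]]
ft_force: [0.7, -0.1, -1.4]
opening: 28.7
```

>>> {"api": "step_arm", "payload": {
  "steps": "-0.0088 0.0375 0 0 0 -0.006; -0.0088 0.0375 0 0 0 -0.006; -0.0088 0.0375 0 0 0 -0.006; -0.0088 0.0375 0 0 0 -0.006; -0.0088 0.0375 0 0 0 -0.006; -0.0088 0.0375 0 0 0 -0.006; -0.0088 0.0375 0 0 0 -0.006; -0.0088 0.0375 0 0 0 -0.006"
}}

```text
clock: 18.65
ee_pos: [487.7, 349.5, 130.5]
eef_rot: [[-0.996, -0.093, 0.01], [-0.093, 0.996, -0.009], [-0.009, -0.01, -1.0]]
ft_force: [2.4, -0.6, -0.1]
opening: 28.3
```

```bash
python3 -c "
from h import *
st()"
```

```text
t18.65 tcp [487.7 349.5 130.5] psi 95.3 tilt [ 0.6 -0.5] F [ 2.4 -0.6 -0.1] open 28.3
```

>>> {"api": "step_arm", "payload": {
  "steps": "-0.003 0.02 0 0.009 0.01 0.024; -0.003 0.018 -0.01 0 0 0; 0 0.011 -0.02 0 0 0; 0 0 -0.02 0 0 0; 0 0 -0.02 0 0 0; 0 0 -0.01 0 0 0; 0 0 0 0 0 0; 0 0 0 0 0 0"
}}

```text
clock: 19.32
ee_pos: [476.8, 410.8, 48.9]
eef_rot: [[-0.992, -0.129, 0.002], [-0.129, 0.992, 0.004], [-0.003, 0.004, -1.0]]
ft_force: [-0.7, -0.1, -0.1]
opening: 28.6
```

```bash
python3 -c "
from h import *
st()"
```

```text
t19.32 tcp [476.8 410.8  48.9] psi 97.4 tilt [0.1 0.2] F [-0.7 -0.1 -0.1] open 28.6
```

>>> {"api": "step_arm", "payload": {
  "steps": "0.0036 -0.009 0 -0.003 0.002 -0.012; 0 0 0 0 0 0; 0 0 -0.006 0 0 0; 0 0 -0.01 0 0 0; 0 0 -0.008 0 0 0; 0 0 -0.004 0 0 0; 0 0 -0.0015 0 0 0; 0 0 0 0 0 0"
}}

```text
clock: 19.98
ee_pos: [483.9, 400.6, 21.2]
eef_rot: [[-0.994, -0.113, 0.005], [-0.113, 0.994, 0.003], [-0.006, 0.003, -1.0]]
ft_force: [-0.3, -0.5, -0.5]
opening: 28.3
```

```bash
python3 -c "
from h import *
st()"
```

```text
t19.98 tcp [483.9 400.6  21.2] psi 96.5 tilt [0.3 0.2] F [-0.3 -0.5 -0.5] open 28.3
```

>>> {"api": "step_arm", "payload": {
  "steps": "-0.0035 0.0012 0 -0.003 0.005 0.003; 0 0 -0.001 0 0 0; 0 0 -0.0015 0 0 0; 0 0 -0.001 0 0 0; 0 0 0 0 0 0; 0 0 0 0 0 0; 0 0 0 0 0 0; 0 0 0 0 0 0"
}}

```text
clock: 20.65
ee_pos: [480.1, 402.7, 18.6]
eef_rot: [[-0.993, -0.118, 0.001], [-0.118, 0.993, 0.0], [-0.001, 0.0, -1.0]]
ft_force: [-0.0, 0.5, -0.1]
opening: 28.5
```

```bash
python3 -c "
from h import *
st()
f=cams.camera('scene')['frame'];cv2.imwrite('pics/s8.png',cv2.resize(f[90:190,180:300],None,fx=6,fy=6,interpolation=2)[:600])"
```

```text
t20.65 tcp [480.1 402.7  18.6] psi 96.7 tilt [0. 0.] F [-0.   0.5 -0.1] open 28.5
```

View pics/s8.png

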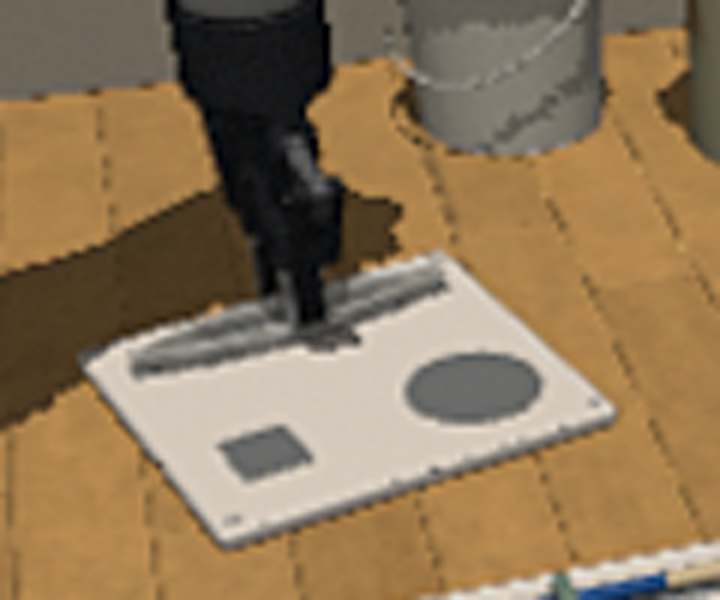

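The tongs hover over their outline, crop (135,365) to (445,275). Last millimetre down, then release and rise.

>>> {"api": "step_arm", "payload": {
  "steps": "0.0004 -0.001 -0.001 0 0 0; 0 0 -0.0007 0 0 0; 0 0 -0.0005 0 0 0; 0 0 0 0 0 0; 0 0 0 0 0 0; 0 0 0 0 0 0; 0 0 0 0 0 0; 0 0 0 0 0 0"
}}

```text
clock: 21.37
ee_pos: [480.9, 402.2, 18.2]
eef_rot: [[-0.993, -0.118, 0.002], [-0.118, 0.993, 0.002], [-0.002, 0.002, -1.0]]
ft_force: [-0.7, 0.8, 1.4]
opening: 28.4
```

>>> {"api": "step_arm", "payload": {
  "steps": "0 0 0 0 0 0; 0 0 0 0 0 0; 0 0 0 0 0 0; 0 0 0 0 0 0; 0 0 0.01 0 0 0; 0 0 0.03 0 0 0; 0 0 0.035 0 0 0; 0 0 0.03 0 0 0",
  "gripper": 0.05
}}

```text
clock: 22.03
ee_pos: [475.2, 398.8, 118.9]
eef_rot: [[-0.993, -0.118, -0.011], [-0.118, 0.993, -0.005], [0.012, -0.004, -1.0]]
ft_force: [0.5, -0.2, 0.5]
opening: 50.2
```

>>> {"api": "step_arm", "payload": {
  "steps": "-0.0015 -0.037 0.01 -0.005 -0.011 -0.0495; -0.0015 -0.037 0 0 0 -0.0495; -0.0015 -0.037 0 0 0 -0.0495; -0.0015 -0.037 0 0 0 -0.0495; -0.0015 -0.037 0 0 0 -0.0495; -0.0015 -0.037 0 0 0 -0.0495; -0.0015 -0.037 0 0 0 -0.0495; -0.0015 -0.037 0 0 0 -0.0495",
  "gripper": 0.085
}}

```text
clock: 22.7
ee_pos: [466.4, 100.3, 146.5]
eef_rot: [[-0.96, 0.28, 0.02], [0.28, 0.96, -0.007], [-0.021, -0.001, -1.0]]
ft_force: [1.6, -0.3, -0.1]
opening: 85.5
```

>>> {"api": "step_arm", "payload": {
  "steps": "-0.0015 -0.037 0 0 0 -0.0495; -0.0015 -0.037 0 0 0 -0.0495; -0.0015 -0.037 0 0 0 -0.0495; -0.0015 -0.037 0 0 0 -0.0495; -0.0015 -0.037 0 0 0 -0.0495; -0.0015 -0.037 0 0 0 -0.0495; -0.0015 -0.037 0 0 0 -0.0495; -0.0015 -0.037 0 0 0 -0.0495"
}}

```text
clock: 23.37
ee_pos: [451.8, -210.8, 155.5]
eef_rot: [[-0.765, 0.644, 0.026], [0.644, 0.765, -0.021], [-0.033, 0.0, -0.999]]
ft_force: [1.0, -0.3, 1.0]
opening: 84.6
```

```bash
python3 -c "
from h import *
st()
c=cams.camera('top')
f=c['frame'];k=6;F=cv2.resize(f,None,fx=k,fy=k,interpolation=2)
cv2.imwrite('pics/t5.png',cv2.resize(f[180:285,165:335],None,fx=4.7,fy=4.7,interpolation=2))"
```

```text
t23.37 tcp [ 451.8 -210.8  155.5] psi 49.9 tilt [ 1.5 -1.2] F [ 1.  -0.3  1. ] open 84.6
```

View pics/t5.png

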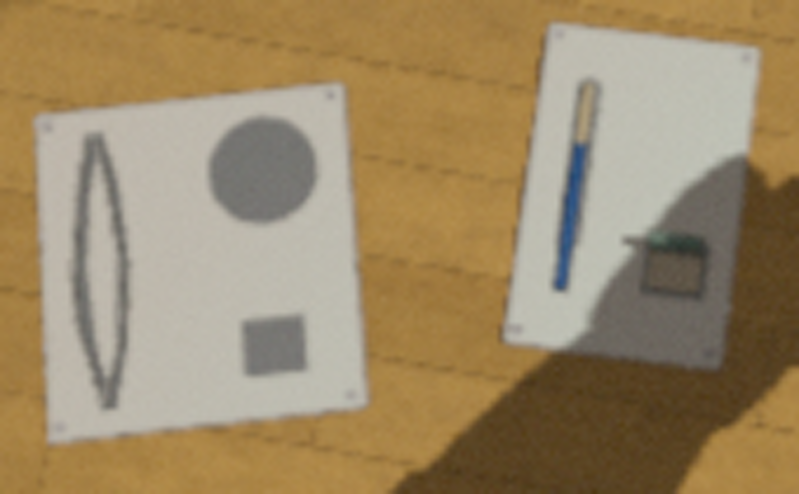

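Top view: the tongs lie on their outline (crop 75-128, 132-408), the brush is on its outline, and the green tile sits on its foot with an even grey margin (645-703, 245-297). Now the beaker.

>>> {"api": "step_arm", "payload": {
  "steps": "-0.003 -0.033 0 0.021 0.026 0; -0.003 -0.033 0 0 0 0; -0.002 -0.031 0 0 0 0; -0.002 -0.025 0 0 0 0; 0 0 -0.01 0 0 0; 0 0 -0.01 0 0 0; 0 0 -0.01 0 0 0; 0 0 0 0 0 0"
}}

```text
clock: 24.08
ee_pos: [438.6, -347.8, 128.3]
eef_rot: [[-0.756, 0.655, 0.002], [0.655, 0.756, -0.006], [-0.005, -0.004, -1.0]]
ft_force: [0.1, 1.4, -0.7]
opening: 84.7
```

```bash
python3 -c "
from h import *
st()"
```

```text
t24.08 tcp [ 438.6 -347.8  128.3] psi 49.1 tilt [ 0.1 -0.4] F [ 0.1  1.4 -0.7] open 84.7
```

>>> {"api": "step_arm", "payload": {
  "steps": "0.0011 0.0049 0 0.006 0.002 0; 0 0 0 0 0 0; 0 0 -0.01 0 0 0; 0 0 -0.015 0 0 0; 0 0 -0.01 0 0 0; 0 0 0 0 0 0; 0 0 0 0 0 0; 0 0 0 0 0 0"
}}

```text
clock: 24.75
ee_pos: [441.4, -337.4, 91.7]
eef_rot: [[-0.76, 0.65, 0.0], [0.65, 0.76, 0.0], [0.0, 0.0, -1.0]]
ft_force: [-0.7, -0.2, -0.2]
opening: 85.1
```

```bash
python3 -c "
from h import *
st()"
```

```text
t24.75 tcp [ 441.4 -337.4   91.7] psi 49.5 tilt [0. 0.] F [-0.7 -0.2 -0.2] open 85.1
```

>>> {"api": "step_arm", "payload": {
  "steps": "-0.0017 -0.0053 0 0 0 0; 0 0 0 0 0 0; 0 0 -0.01 0 0 0; 0 0 -0.018 0 0 0; 0 0 -0.018 0 0 0; 0 0 -0.01 0 0 0; 0 0 -0.003 0 0 0; 0 0 0 0 0 0"
}}

```text
clock: 25.42
ee_pos: [440.5, -345.6, 32.0]
eef_rot: [[-0.759, 0.651, 0.004], [0.651, 0.759, -0.004], [-0.005, -0.001, -1.0]]
ft_force: [0.2, -0.2, -0.0]
opening: 85.2
```

>>> {"api": "step_arm", "payload": {
  "steps": "0 0 0 0 0 0; 0 0 0 0 0 0; 0 0 0 0 0 0; 0 0 0 0 0 0; 0 0 0 0 0 0; 0 0 0.01 0 0 0; 0 0 0.02 0 0 0; 0 0 0.02 0 0 0",
  "gripper": 0.045
}}

```text
clock: 26.08
ee_pos: [439.4, -344.1, 83.1]
eef_rot: [[-0.759, 0.651, 0.001], [0.651, 0.759, -0.001], [-0.001, 0.0, -1.0]]
ft_force: [1.0, -0.4, -0.4]
opening: 61.0
```

```bash
python3 -c "
from h import *
st()"
```

```text
t26.08 tcp [ 439.4 -344.1   83.1] psi 49.4 tilt [ 0.1 -0. ] F [ 1.  -0.4 -0.4] open 61.0
```

>>> {"api": "step_arm", "payload": {
  "steps": "0 0 0.03 0 0 0; 0.003 0.02 0.03 0 0 0; 0.006 0.038 0 0 0 0; 0.006 0.038 0 0 0 0; 0.006 0.038 0 0 0 0; 0.006 0.038 0 0 0 0; 0.006 0.038 0 0 0 0; 0.006 0.038 0 0 0 0"
}}

```text
clock: 26.75
ee_pos: [479.3, -95.8, 159.3]
eef_rot: [[-0.751, 0.66, 0.012], [0.66, 0.751, -0.012], [-0.017, -0.001, -1.0]]
ft_force: [0.9, -0.4, -1.4]
opening: 61.6
```

>>> {"api": "step_arm", "payload": {
  "steps": "0.006 0.038 0 0 0 0; 0.006 0.038 0 0 0 0; 0.006 0.038 0 0 0 0; 0.006 0.038 0 0 0 0; 0.006 0.038 0 0 0 0; 0.006 0.038 0 0 0 0; 0.006 0.038 0 0 0 0; 0.006 0.038 0 0 0 0"
}}

```text
clock: 27.42
ee_pos: [527.2, 224.6, 168.6]
eef_rot: [[-0.751, 0.66, 0.023], [0.66, 0.751, -0.013], [-0.026, 0.005, -1.0]]
ft_force: [0.3, 0.1, -1.5]
opening: 61.1
```

```bash
python3 -c "
from h import *
st()"
```

```text
t27.42 tcp [527.2 224.6 168.6] psi 48.7 tilt [ 1.3 -0.8] F [ 0.3  0.1 -1.5] open 61.1
```

>>> {"api": "step_arm", "payload": {
  "steps": "0.006 0.03 0 0.013 0.023 0; 0.006 0.025 0 0 0 0; 0.003 0.016 -0.01 0 0 0; 0 0 -0.02 0 0 0; 0 0 -0.025 0 0 0; 0 0 -0.02 0 0 0; 0 0 -0.01 0 0 0; 0 0 0 0 0 0"
}}

```text
clock: 28.08
ee_pos: [542.3, 310.6, 88.3]
eef_rot: [[-0.759, 0.651, 0.006], [0.651, 0.759, 0.004], [-0.002, 0.007, -1.0]]
ft_force: [-0.9, -0.6, -0.9]
opening: 61.0
```

```bash
python3 -c "
from h import *
st()"
```

```text
t28.08 tcp [542.3 310.6  88.3] psi 49.4 tilt [0.4 0.2] F [-0.9 -0.6 -0.9] open 61.0
```

>>> {"api": "step_arm", "payload": {
  "steps": "0.001 -0.008 0 -0.004 0.006 0; 0 0 0 0 0 0; 0 0 -0.01 0 0 0; 0 0 -0.015 0 0 0; 0 0 -0.01 0 0 0; 0 0 -0.003 0 0 0; 0 0 0 0 0 0; 0 0 0 0 0 0"
}}

```text
clock: 28.75
ee_pos: [547.3, 301.1, 55.2]
eef_rot: [[-0.757, 0.653, 0.008], [0.653, 0.757, 0.002], [-0.005, 0.007, -1.0]]
ft_force: [-0.1, -0.3, -0.9]
opening: 61.3
```

```bash
python3 -c "
from h import *
st()"
```

```text
t28.75 tcp [547.3 301.1  55.2] psi 49.2 tilt [0.4 0.1] F [-0.1 -0.3 -0.9] open 61.3
```

>>> {"api": "step_arm", "payload": {
  "steps": "-0.004 0.0015 0 -0.002 0.008 0; 0 0 -0.003 0 0 0; 0 0 -0.003 0 0 0; 0 0 -0.002 0 0 0; 0 0 -0.001 0 0 0; 0 0 0 0 0 0; 0 0 0 0 0 0; 0 0 0 0 0 0"
}}

```text
clock: 29.42
ee_pos: [543.9, 303.4, 47.4]
eef_rot: [[-0.758, 0.653, 0.002], [0.653, 0.758, 0.001], [-0.001, 0.002, -1.0]]
ft_force: [1.4, 0.3, -1.6]
opening: 61.1
```

>>> {"api": "step_arm", "payload": {
  "steps": "0 0 -0.001 0 0 0; 0 0 -0.001 0 0 0; 0 0 0 0 0 0; 0 0 0 0 0 0; 0 0 0 0 0 0; 0 0 0 0 0 0; 0 0 0 0 0 0; 0 0 0 0 0 0"
}}

```text
clock: 30.08
ee_pos: [544.1, 303.4, 45.5]
eef_rot: [[-0.758, 0.653, 0.002], [0.653, 0.758, 0.001], [-0.001, 0.002, -1.0]]
ft_force: [0.5, -0.1, -0.9]
opening: 61.4
```

```bash
python3 -c "
from h import *
st()
f=cams.camera('scene')['frame'];cv2.imwrite('pics/s9.png',cv2.resize(f[90:190,180:300],None,fx=6,fy=6,interpolation=2)[:600])"
```

```text
t30.08 tcp [544.1 303.4  45.5] psi 49.3 tilt [0.1 0.1] F [ 0.5 -0.1 -0.9] open 61.4
```

Not yet touching, so I go down slowly until the force reads contact.

>>> {"api": "step_arm", "payload": {
  "steps": "-0.0006 -0.0008 -0.0008 0 0 0; 0 0 -0.0008 0 0 0; 0 0 0 0 0 0; 0 0 0 0 0 0; 0 0 0 0 0 0; 0 0 0 0 0 0; 0 0 0 0 0 0; 0 0 0 0 0 0"
}}

```text
clock: 30.8
ee_pos: [544.0, 302.9, 45.3]
eef_rot: [[-0.758, 0.653, 0.004], [0.653, 0.758, 0.002], [-0.002, 0.004, -1.0]]
ft_force: [0.3, 0.4, 0.2]
opening: 60.9
```

>>> {"api": "step_arm", "payload": {
  "steps": "0 0 0 0 0 0; 0 0 0 0 0 0; 0 0 0 0 0 0; 0 0 0 0 0 0; 0 0 0.015 0 0 0; 0 0 0.035 0 0 0; 0 0 0.035 0 0 0; 0 0 0.03 0 0 0",
  "gripper": 0.085
}}

```text
clock: 31.47
ee_pos: [538.2, 300.9, 154.7]
eef_rot: [[-0.758, 0.653, -0.01], [0.653, 0.758, -0.003], [0.006, -0.009, -1.0]]
ft_force: [-0.0, -0.6, 0.0]
opening: 84.7
```

```bash
python3 -c "
from h import *
st()"
```

```text
t31.47 tcp [538.2 300.9 154.7] psi 49.3 tilt [-0.6 -0.2] F [-0.  -0.6  0. ] open 84.7
```

>>> {"api": "step_arm", "payload": {
  "steps": "-0.0063 -0.034 0 0.003 -0.01 -0.072; -0.0063 -0.034 0 0 0 -0.072; -0.0063 -0.034 0 0 0 -0.072; -0.0063 -0.034 0 0 0 -0.072; -0.0063 -0.034 0 0 0 -0.072; -0.0063 -0.034 0 0 0 -0.072; -0.0063 -0.034 0 0 0 -0.072; -0.0063 -0.034 0 0 0 -0.072",
  "gripper": 0.045
}}

```text
clock: 32.13
ee_pos: [491.2, 26.0, 167.0]
eef_rot: [[-0.267, 0.964, 0.021], [0.964, 0.267, -0.003], [-0.009, 0.02, -1.0]]
ft_force: [1.0, 0.1, 0.2]
opening: 45.0
```

>>> {"api": "step_arm", "payload": {
  "steps": "-0.0063 -0.034 0 0 0 -0.072; -0.0063 -0.034 0 0 0 -0.072; -0.0063 -0.034 0 0 0 -0.072; -0.0063 -0.034 0 0 0 -0.072; -0.0063 -0.034 0 0 0 -0.072; -0.0063 -0.034 0 0 0 -0.072; -0.0063 -0.034 0 0 0 -0.072; 0 0 0 0 0 0"
}}

```text
clock: 32.8
ee_pos: [442.0, -228.7, 169.2]
eef_rot: [[0.266, 0.964, 0.021], [0.964, -0.265, -0.02], [-0.014, 0.026, -1.0]]
ft_force: [0.3, 0.3, 0.3]
opening: 44.9
```

```bash
python3 - <<'E'
from h import *
st()
c=cams.camera("top"); f=c["frame"];cv2.imwrite('pics/t6.png',f)
print(f[250:258:2,398:406:3].tolist())
E
```

```text
t32.80 tcp [ 442.  -228.7  169.2] psi -15.4 tilt [ 1.2 -1.2] F [0.3 0.3 0.3] open 44.9
[[[58, 95, 139], [62, 106, 149], [62, 116, 154]], [[39, 57, 86], [45, 75, 114], [39, 68, 107]], [[123, 143, 157], [66, 78, 93], [26, 30, 47]], [[141, 164, 178], [125, 148, 164], [28, 32, 46]]]
```

>>> {"api": "step_arm", "payload": {
  "steps": "-0.005 0.003 0 0.02 0.021 0.016; 0 0 -0.01 0 0 0; 0 0 -0.02 0 0 0; 0 0 -0.025 0 0 0; 0 0 -0.015 0 0 0; 0 0 -0.005 0 0 0; 0 0 0 0 0 0; 0 0 0 0 0 0"
}}

```text
clock: 33.52
ee_pos: [438.9, -218.8, 89.6]
eef_rot: [[0.24, 0.971, 0.003], [0.971, -0.24, 0.001], [0.002, 0.003, -1.0]]
ft_force: [-0.7, -0.2, 0.5]
opening: 44.8
```

```bash
python3 -c "
from h import *
st()"
```

```text
t33.52 tcp [ 438.9 -218.8   89.6] psi -13.9 tilt [0.2 0. ] F [-0.7 -0.2  0.5] open 44.8
```

>>> {"api": "step_arm", "payload": {
  "steps": "-0.002 -0.01 0 0 0.003 -0.008; 0 0 0 0 0 0; 0 0 -0.01 0 0 0; 0 0 -0.02 0 0 0; 0 0 -0.02 0 0 0; 0 0 -0.01 0 0 0; 0 0 -0.003 0 0 0; 0 0 0 0 0 0"
}}

```text
clock: 34.18
ee_pos: [439.8, -232.7, 28.3]
eef_rot: [[0.248, 0.969, 0.008], [0.969, -0.248, -0.006], [-0.004, 0.009, -1.0]]
ft_force: [-0.2, 0.4, -0.2]
opening: 45.0
```

```bash
python3 -c "
from h import *
st()
f=cams.camera('scene')['frame'];cv2.imwrite('pics/s10.png',cv2.resize(f[230:340,220:360],None,fx=5,fy=5,interpolation=2))"
```

```text
t34.18 tcp [ 439.8 -232.7   28.3] psi -14.4 tilt [ 0.4 -0.3] F [-0.2  0.4 -0.2] open 45.0
```

>>> {"api": "step_arm", "payload": {
  "steps": "-0.003 0.0035 -0.001 0.006 0.008 0; 0 0 0 0 0 0; 0 0 0 0 0 0; 0 0 0 0 0 0; 0 0 0 0 0 0; 0 0 0 0 0 0; 0 0 0 0 0 0; 0 0 0 0 0 0"
}}

```text
clock: 34.9
ee_pos: [438.8, -230.8, 31.9]
eef_rot: [[0.248, 0.969, 0.003], [0.969, -0.248, -0.004], [-0.003, 0.004, -1.0]]
ft_force: [-0.7, -0.8, -0.3]
opening: 44.8
```

>>> {"api": "step_arm", "payload": {
  "steps": "0 0 0 0 0 0; 0 0 0 0 0 0; 0 0 0 0 0 0; 0 0 0 0 0 0; 0 0 0 0 0 0; 0 0 0 0 0 0; 0 0 0 0 0 0; 0 0 0 0 0 0",
  "gripper": 0.005
}}

```text
clock: 35.57
ee_pos: [438.8, -230.8, 32.0]
eef_rot: [[0.248, 0.969, 0.003], [0.969, -0.248, -0.004], [-0.003, 0.004, -1.0]]
ft_force: [0.2, 0.9, 0.8]
opening: 6.9
```

```bash
python3 -c "
from h import *
st()"
```

```text
t35.57 tcp [ 438.8 -230.8   32. ] psi -14.4 tilt [ 0.2 -0.2] F [0.2 0.9 0.8] open 6.9
```

>>> {"api": "step_arm", "payload": {
  "steps": "0 0 0.03 0.004 0.003 0; 0 0 0.035 0 0 0; 0 0.03 0.02 0 0 0.026; 0 0.037 0.01 0 0 0.026; 0 0.037 0 0 0 0.026; 0 0.037 0 0 0 0.026; 0 0.037 0 0 0 0.026; 0 0.037 0 0 0 0.026"
}}

```text
clock: 36.23
ee_pos: [436.6, -13.1, 130.7]
eef_rot: [[0.101, 0.995, 0.001], [0.995, -0.101, 0.0], [0.0, 0.001, -1.0]]
ft_force: [0.6, -0.5, 0.0]
opening: 7.0
```

>>> {"api": "step_arm", "payload": {
  "steps": "0 0.037 0 0 0 0.026; 0 0.037 0 0 0 0.026; 0 0.037 0 0 0 0.026; 0 0.037 0 0 0 0.026; 0 0.037 0 0 0 0.026; 0 0.037 0 0 0 0.026; 0 0.037 0 0 0 0.026; 0 0.03 0 0 0 0.026"
}}

```text
clock: 36.9
ee_pos: [433.2, 291.9, 131.5]
eef_rot: [[-0.118, 0.993, 0.006], [0.993, 0.118, 0.001], [0.0, 0.006, -1.0]]
ft_force: [0.5, -0.6, -0.0]
opening: 7.3
```

```bash
python3 -c "
from h import *
st()"
```

```text
t36.90 tcp [433.2 291.9 131.5] psi 6.8 tilt [0.3 0.1] F [ 0.5 -0.6 -0. ] open 7.3
```

>>> {"api": "step_arm", "payload": {
  "steps": "0.006 -0.006 0 0 0.006 0; 0.003 0 0 0 0 0; 0 0 -0.01 0 0 0; 0 0 -0.02 0 0 0; 0 0 -0.02 0 0 0; 0 0 -0.01 0 0 0; 0 0 -0.003 0 0 0; 0 0 0 0 0 0"
}}

```text
clock: 37.57
ee_pos: [440.9, 288.0, 63.1]
eef_rot: [[-0.121, 0.993, -0.002], [0.993, 0.121, 0.001], [0.002, -0.001, -1.0]]
ft_force: [-0.5, -0.2, -1.1]
opening: 6.9
```

```bash
python3 -c "
from h import *
st()"
```

```text
t37.57 tcp [440.9 288.   63.1] psi 7.0 tilt [-0.1  0.1] F [-0.5 -0.2 -1.1] open 6.9
```

>>> {"api": "step_arm", "payload": {
  "steps": "0.001 0.0025 0 0 -0.002 -0.005; 0 0 -0.004 0 0 0; 0 0 -0.006 0 0 0; 0 0 -0.004 0 0 0; 0 0 -0.002 0 0 0; 0 0 0 0 0 0; 0 0 0 0 0 0; 0 0 0 0 0 0"
}}

```text
clock: 38.23
ee_pos: [444.1, 290.5, 48.7]
eef_rot: [[-0.114, 0.993, 0.005], [0.994, 0.114, 0.003], [0.002, 0.005, -1.0]]
ft_force: [-0.8, 0.4, -0.8]
opening: 7.1
```

>>> {"api": "step_arm", "payload": {
  "steps": "0 0 -0.0007 0 0 0; 0 0 -0.0007 0 0 0; 0 0 0 0 0 0; 0 0 0 0 0 0; 0 0 0 0 0 0; 0 0 0 0 0 0; 0 0 0 0 0 0; 0 0 0 0 0 0"
}}

```text
clock: 38.9
ee_pos: [444.5, 290.7, 47.9]
eef_rot: [[-0.114, 0.993, 0.006], [0.993, 0.114, 0.003], [0.002, 0.006, -1.0]]
ft_force: [-0.5, 0.0, -1.3]
opening: 7.3
```

```bash
python3 -c "
from h import *
st()
f=cams.camera('scene')['frame'];cv2.imwrite('pics/s11.png',cv2.resize(f[90:190,180:300],None,fx=6,fy=6,interpolation=2)[:600])"
```

```text
t38.90 tcp [444.5 290.7  47.9] psi 6.5 tilt [0.3 0.2] F [-0.5  0.  -1.3] open 7.3
```

View pics/s11.png

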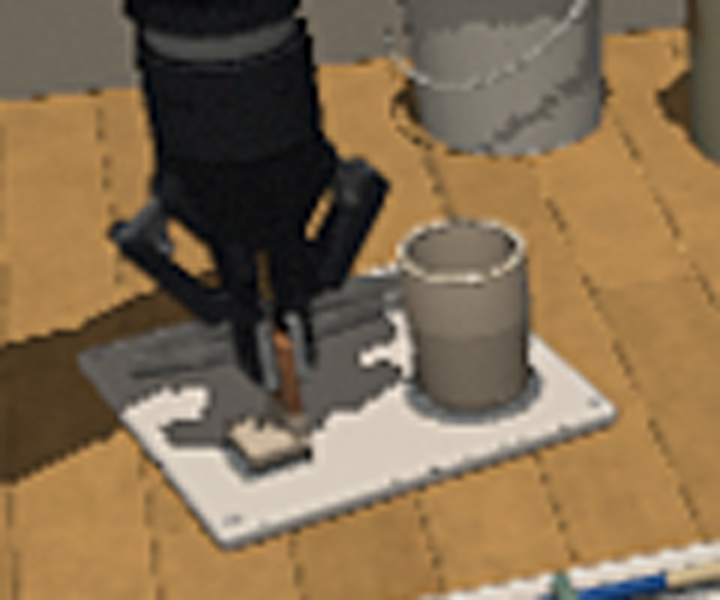

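The beaker stands centred with an even grey rim at crop (475,405). The tile is just above its outline at (270,445). I correct x by 2 mm and lower it.

>>> {"api": "step_arm", "payload": {
  "steps": "-0.0023 -0.0002 -0.001 -0.003 0.006 0.003; 0 0 -0.001 0 0 0; 0 0 -0.0008 0 0 0; 0 0 -0.0005 0 0 0; 0 0 0 0 0 0; 0 0 0 0 0 0; 0 0 0 0 0 0; 0 0 0 0 0 0"
}}

```text
clock: 39.62
ee_pos: [441.8, 290.5, 44.0]
eef_rot: [[-0.117, 0.993, -0.001], [0.993, 0.117, -0.0], [-0.0, -0.001, -1.0]]
ft_force: [0.7, -0.3, 0.5]
opening: 7.0
```

```bash
python3 -c "
from h import *
st()"
```

```text
t39.62 tcp [441.8 290.5  44. ] psi 6.7 tilt [-0.1 -0. ] F [ 0.7 -0.3  0.5] open 7.0
```

>>> {"api": "step_arm", "payload": {
  "steps": "0 0 0 0 0 0; 0 0 0 0 0 0; 0 0 0 0 0 0; 0 0 0.01 0 0 0; 0 0 0.025 0 0 0; 0 0 0.03 0 0 0; 0 0 0.035 0 0 0; 0 0 0.03 0 0 0",
  "gripper": 0.03
}}

```text
clock: 40.28
ee_pos: [436.3, 288.4, 173.9]
eef_rot: [[-0.117, 0.993, -0.013], [0.993, 0.117, -0.004], [-0.003, -0.013, -1.0]]
ft_force: [1.5, -0.0, 0.4]
opening: 29.9
```

>>> {"api": "step_arm", "payload": {
  "steps": "0 -0.04 0 0 0 0; 0 -0.04 0 0 0 0; 0 -0.04 0 0 0 0; 0 -0.04 0 0 0 0; 0 -0.04 0 0 0 0; 0 -0.04 0 0 0 0; 0 -0.04 0 0 0 0; 0 -0.04 0 0 0 0"
}}

```text
clock: 40.95
ee_pos: [438.4, -35.6, 192.6]
eef_rot: [[-0.132, 0.991, 0.012], [0.991, 0.132, -0.001], [-0.003, 0.011, -1.0]]
ft_force: [1.2, 0.1, -0.7]
opening: 29.9
```

>>> {"api": "step_arm", "payload": {
  "steps": "0 -0.04 0 0 0 0; 0 -0.04 0 0 0 0; 0 -0.04 0 0 0 0; 0 -0.04 0 0 0 0; 0 -0.04 0 0 0 0; 0 -0.04 0 0 0 0; 0 -0.02 0 0 0 0; 0 0 0 0 0 0"
}}

```text
clock: 41.62
ee_pos: [434.4, -313.9, 200.9]
eef_rot: [[-0.125, 0.992, 0.02], [0.992, 0.125, -0.01], [-0.012, 0.019, -1.0]]
ft_force: [-0.2, -0.1, 0.5]
opening: 29.9
```

```bash
python3 -c "
from h import *
st()
f=cams.camera('top')['frame']
cv2.imwrite('pics/t7.png',cv2.resize(f[180:285,165:335],None,fx=4.7,fy=4.7,interpolation=2))"
```

```text
t41.62 tcp [ 434.4 -313.9  200.9] psi 7.2 tilt [ 1.2 -0.5] F [-0.2 -0.1  0.5] open 29.9
```

View pics/t7.png

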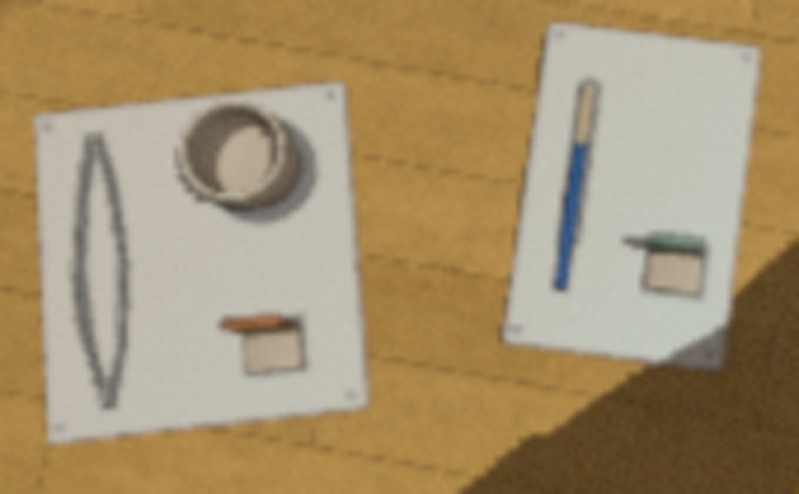

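```bash
python3 -c "
from h import *
c=cams.camera('top')
g=lambda p,z:w(c,(np.array(p)+.5)/4.7-.5+[165,180],z).round(1).tolist()
print('rim ctr',g([[240,156]],91),'target 542.5 303.4')
for n,p,t in(('brown',[[246,374],[302,369]],'431.2 290.4 yaw6.7'),('green',[[645,290],[702,296]],'481.2 39.3 yaw-6.8')):
    a,b=np.array(g(p,20)); d=(a-b)/np.linalg.norm(a-b); print(n,a,b,'ctr',(a+b)/2+15*np.array([d[1],-d[0]]),'yaw',np.degrees(np.arctan2(-d[0],d[1])),t)
print('tongs',g([[95,133],[108,409]],18))
"
```

```text
rim ctr [[539.4, 298.7]] target 542.5 303.4
brown [413.3 305.5] [416.5 270.8] ctr [429.83662135 289.52744059] yaw 5.268858301452909 431.2 290.4 yaw6.7
green [466.7  57.9] [463.2  22.1] ctr [479.87882433  38.54047807] yaw -5.583797705177913 481.2 39.3 yaw-6.8
tongs [[565.1, 410.7], [391.4, 390.4]]
```

```bash
python3 - <<'E'
from h import *
from scipy.optimize import minimize
c=cams.camera('top'); 
def fit(f,ctr,z,R=32):
    g=cv2.GaussianBlur(f.max(2).astype(np.float32),(0,0),.6)
    th=np.radians(np.arange(0,360,4))
    def proj(P): q=c["R"]@P+c["t"][:,None]; q=c["mtx"]@q; return q[:2]/q[2]
    def score(p,rad): 
        uv=proj(np.array([p[0]+rad*np.cos(th),p[1]+rad*np.sin(th),z+0*th])).astype(np.float32)
        return cv2.remap(g,uv[:1],uv[1:],1)[0]
    best=[]
    for x in np.arange(ctr[0]-10,ctr[0]+10.1,.5):
        for y in np.arange(ctr[1]-10,ctr[1]+10.1,.5):
            # bright rim ring vs darker interior
            best.append((score((x,y),R-1.5).mean()-score((x,y),R-6).mean()*.5-score((x,y),R+4).mean()*.5,x,y))
    best.sort(reverse=True); print(best[:4], np.mean(best[:15],0))
fit(cv2.imread('pics/top0.png'),(439.7,-342.9),79)
fit(c["frame"],(541,301),91)
fs=cams.camera('scene'); c=fs; fit(fs["frame"],(541,301),91)
E
```

```text
[(np.float32(21.136246), np.float64(441.7), np.float64(-345.4)), (np.float32(21.051132), np.float64(441.2), np.float64(-345.4)), (np.float32(20.956139), np.float64(441.7), np.float64(-345.9)), (np.float32(20.880882), np.float64(441.2), np.float64(-345.9))] [  20.66753235  441.4        -345.6       ]
[(np.float32(14.876404), np.float64(546.0), np.float64(304.0)), (np.float32(14.873871), np.float64(546.0), np.float64(304.5)), (np.float32(14.860115), np.float64(545.5), np.float64(304.0)), (np.float32(14.802887), np.float64(545.5), np.float64(304.5))] [ 14.41154277 545.8        304.2       ]
[(np.float32(17.854988), np.float64(542.0), np.float64(301.0)), (np.float32(17.834625), np.float64(542.0), np.float64(300.5)), (np.float32(17.803497), np.float64(542.5), np.float64(301.0)), (np.float32(17.789932), np.float64(542.5), np.float64(300.5))] [ 17.54352926 542.3        301.06666667]
```

```bash
python3 -c "
from h import *
st(); print(order.sign_off())"
```

```text
t41.82 tcp [ 435.2 -309.   200.9] psi 7.4 tilt [ 1.2 -0.5] F [ 1.   1.1 -0.1] open 30.0
the job is handed in; nothing more can be done
None
```

Both kits are laid out on their boards, and I handed the job in at 41.8 s of the 112 s allowed. The small board has the brush and the green tile. The large board has the tongs, the beaker and the brown tile. I placed them in the order you listed, and the arm had moved clear before handing in. The loop tool and the wooden rib were not touched.

How far each thing lies from the centre of its outline, from the last pictures:

| Thing | Offset from outline centre | Turn from outline |
|---|---|---|
| Brush | about 0.5 mm | about 0.3° |
| Tongs | about 1.2 mm | not worked out |
| Green tile | about 1.5 mm | about 1.2° |
| Brown tile | about 1.6 mm | about 1.4° |
| Beaker | 2–3 mm (best estimate about 2 mm) | round |

- **Beaker:** its checks disagreed. My reading of the rim by eye was 5–6 mm off, but it gave a rim about 72 mm wide instead of 64 mm, so I discarded it. The top and side camera fits put it 3.4 mm and 2.4 mm off, on different sides. The gripper's release position was about 1.6 mm off.
- **Standing:** in the last top view both tiles and the beaker stood upright on their outlines.

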